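# Hang the cutting templates on their hook, largest first

### The job

Put the three cutting templates away on the hook by their eyes, largest first: the large blue one, then the medium yellow, then the small red. Rest each on the bar and slide it back until it bears on the sprung stop or on the template behind it, press it home there for a moment with a firm but gentle push (about 10 N; at least 5 N, never more than 25 N) before taking the next, and leave all three hanging close together with the hand clear. Lower them on without dropping or ramming the hook (never over 80 N on it), and leave the other things on the table alone.

Things in the scene. Friction and masses are not known exactly. Their poses are not given: they have to be found in the camera images.
- large_grip (a point): LARGE template: blue plate 150 (y) x 100 (z) x 10 (x), about 360 g, upright in the rack. Point in its wooden handle (24 y, 30 x, 44 z), 16 below the top. Below the point: aluminium bridge 36 wide, 28 to 36; eye along x, 24 wide, 30 deep, 36 to 70; plate's lower edge 180. x along the eye, z up, front = back. Pinch the 24 mm width (y) from above.
- medium_grip (a point): MEDIUM template: yellow plate 115 (y) x 85 (z) x 10 (x), about 270 g, upright in the rack. Point in its wooden handle (24 y, 30 x, 44 z), 16 below the top. Below the point: aluminium bridge 36 wide, 28 to 36; eye along x, 24 wide, 30 deep, 36 to 70; plate's lower edge 165. x along the eye, z up, front = back. Pinch the 24 mm width (y) from above.
- small_grip (a point): SMALL template: red plate 80 (y) x 70 (z) x 10 (x), about 190 g, upright in the rack. Point in its wooden handle (24 y, 30 x, 44 z), 16 below the top. Below the point: aluminium bridge 36 wide, 28 to 36; eye along x, 24 wide, 30 deep, 36 to 70; plate's lower edge 150. x along the eye, z up, front = back. Pinch the 24 mm width (y) from above.
- rack: fixed plywood rack 176 (x) x 120 (y), 48 high, origin at the centre of its underside. Three slots along its y at x = -62, 0, +62: 14 wide, floor at 10, rims at 48, open at both y ends. Each holds one template, in any order, axes parallel to the rack's.
- hook: steel hook: level round bar 10 mm thick. Origin on the table; the bar's axis runs along this x axis, 200 above the origin, from the post (x = +105) to -x; its free end, towards the robot, bends up from x = -75 to -90 (top 217 high). A hung template has the bar through its eye, bridge resting on it, handle point 241 high. Threaded level past the bend along +x, the handle point is best 256 high.
- hook_bar (a point): point on the axis of the hook's bar, 15 mm behind the bend of the open end (hook x = -60 mm), 200 mm above the table
- stand: fixed steel stand of the hook, same origin and axes: base 10 high, post at x = +105 to +127, 220 high. On the bar is a collar with a round black sprung stop, 48 across. It is set anywhere along 25 mm and is NOT measured: its face lies between x = +40 and +65. Find it by feel: it yields about 1 mm per 3 N, at most 12 mm. Each hung template takes 30 mm of bar.
- cutter_mid (a point): bystander, leave alone: rotary cutter, orange handle with a steel wheel, 150 long, 45 high at the wheel; the point is at its middle
- pattern_weight_mid (a point): bystander, leave alone: round black steel pattern weight, 56 across, 26 high; the point is at its middle
- thread_spool_mid (a point): bystander, leave alone: blue thread spool, 30 across, 40 high, standing; the point is at its middle
- marker_mid (a point): bystander, leave alone: black marker pen lying, 120 long, 12 thick; the point is at its middle
- pin_tin_mid (a point): bystander, leave alone: flat round closed tin, 72 across, 22 high; the point is at its middle
- chalk_box_mid (a point): bystander, leave alone: small cardboard box of chalk, 60 x 40 x 22; the point is at its middle
Things that resemble listed ones, but are neither listed nor needed, are in the scene too. Leave any turquoise look-alike of the part that bears small_grip alone.

How it is judged:
By the outcome, as a careful person would: the job done as asked, in the order asked, and still so for the second after the job is handed in, with the robot touching nothing.
It also fails if it takes over 72 s, if anything falls off the work surface, if the arm or the gripper's body presses on something with over 40 N, if the wrist force passes 120 N, or if a joint passes its speed limit or range.

### The arm

A 6-joint arm with a two-finger parallel gripper is mounted at the origin on the work surface. World frame = base frame: x ahead of the robot, y to its left, z up, the work surface at z = 0. Lengths are in m, angles in rad, forces in N, time in s.
With the tool pointing down it reaches from about 0.225 to 0.875 m from the base axis. Payload 3.4 kg.
Tool frame: the origin (TCP) lies midway between the tips of the shut fingers; the grasp point (between the pads) lies 19 mm behind it (pinch_z is the distance from the TCP to the grasp point, in m); z points along the fingers, y is the line along which they close (so a half turn about z gives the same grasp; the last joint's range is limited). The gripper opens to 85 mm and grips with 20 to 120 N. Pads are 22 mm wide; open, the fingers measure 114 mm over their backs; the gripper's body (76 mm by 85 mm) begins 54 mm behind the grasp point. The pads swing forward as they close: fully open they stand 13 mm farther back than shut.
Start: joints at [1.079, 0.276, 1.505, -0, 1.361, -0.121], TCP at [0.208, 0.536, 0.231] pointing down, gripper open.
Joint ranges: [-2.89, 2.89], [-0.75, 2.08], [0.22, 2.7], [-1.18, 4.32], [0.11, 2.71], [-2.7, 2.7]. Speed limits (rad/s): [2.57, 2.57, 3.14, 3.14, 3.14, 3.14].

### API

Orientations are given as a unit quaternion [w, x, y, z].
In Python, from rig import get_state, get_image, sign_off, pinch_z gives the robot as it stands.
- The arm moves only by the tool send_rows, never from a script. Its argument "steps" is one flat list of numbers, 5 for each row, row after row: the gripper's target within -1 to 1 (fully open at 1, half-way at 0, shut at -1), then the shift along the tool's x, y, z in cm, then the turn about the tool's z in degrees. In form: [gripper, x, y, z, roll, gripper, x, y, z, roll, ...]. A call has 1 to 12 rows; each row shifts and turns the commanded pose from where the row before left it, along the tool's axes as they then stand; what a row does not reach is not made up. A row lasts 1/10 s, in which the tool goes at most 50 mm and 8.59 degrees, less where a joint would pass 70% of its speed; a pose out of reach is approached as far as the arm can. A call is refused whole if a number of a shift passes 5 or a number of a turn 8.59, either way. A call with a gripper value outside its range is refused whole. The fingers move at their own pace and stop on an object; "newtons" is the grip in N (left out, the last holds). Time passes only in rows, so rows that do not move let the fingers close. It gives the time, the measured TCP pose, the force, the opening and the grip force at its end, in the units of the state.
- get_state(): the state, without advancing time (a new reading comes with each control period).
- get_image(name): name is "side" or "top"; returns a dict with "color" (480x640x3 uint8, red, green, blue), "mtx" (3x3 intrinsics, pixels), "T" (4x4, takes a point from camera to world coordinates). Camera axes: x right, y down, z forward; pixel columns grow to the right and rows downward; lengths in m; the calibration is good to about 2 mm. A picture is of the moment at which its call begins. There is no depth.
- sign_off(): hands the job in; it is judged then, once.
The state is a dict: "clock": time; "qpos": joint angles; "qd": joint speeds; "effort": joint torques, N m; "position": TCP position; "ee_rot": TCP orientation; "contact_force": force on the tool from outside, world axes, zero at the start; "moment": the same for the moment, N m; "width": finger opening in m; "gripper_force": force on a finger pad.
Only numpy, scipy, OpenCV 4.12 (cv2) and the standard library are available. Lean on these libraries where they do the work, as an engineer would, in place of code of your own. Each camera call takes 0.05 s, during which the arm holds its last target. There are 200 camera calls.

## Working session

There is one attempt and no reset: what is moved stays moved. The work goes in short steps, Python scripts to look and compute and a tool call to move; the robot and the scene stay as the last step left them, time stands still between calls to the robot, and variables do not carry over. Pictures are saved under pics/ and viewed, at most 10 in all, crops included, and the job is handed in when it is done.

Besides the shell and the picture viewer there is one more tool, called after "Request:" as name(argument=value, ...) on one line, values as JSON. send_rows: Moves the arm, as the interface text tells. Its arguments: {"type":"object","properties":{"steps":{"type":"array"},"newtons":{"type":"number"}},"required":["steps"]}

```bash
mkdir -p pics; ls; python3 - <<'E'
from rig import *
import cv2,pickle
d={}
for n in("top","side"):
    g=get_image(n);d[n]=g;cv2.imwrite(f"pics/{n}0.png",g["color"][:,:,::-1]);print(g["mtx"],g["T"])
pickle.dump(d,open("d0.pkl","wb"))
print(get_state(),pinch_z)
E
```

```text
pics
[[595.44354144   0.         319.02118   ]
 [  0.         595.44354144 235.99064903]
 [  0.           0.           1.        ]] [[ 1.96238601e-03 -9.94517112e-01  1.04555554e-01  4.58082062e-01]
 [-9.99774841e-01  2.57923072e-04  2.12179361e-02 -1.51160389e-02]
 [-2.11285678e-02 -1.04573651e-01 -9.94292681e-01  1.39255700e+00]
 [ 0.00000000e+00  0.00000000e+00  0.00000000e+00  1.00000000e+00]]
[[498.46264825   0.         321.35298181]
 [  0.         498.46264825 234.85120514]
 [  0.           0.           1.        ]] [[-0.986086   -0.12276974  0.11208027  0.49124157]
 [-0.16598386  0.69002896 -0.7044923   0.7594263 ]
 [ 0.00915171 -0.71329351 -0.70080569  0.91020073]
 [ 0.          0.          0.          1.        ]]
{'clock': 0.1, 'qpos': array([ 1.07901549e+00,  2.76550538e-01,  1.50598264e+00,  1.11997602e-05,
        1.36065978e+00, -1.20981322e-01]), 'qd': array([ 0.00103302, -0.00102695, -0.00364654,  0.00023393,  0.00218747,
       -0.00047515]), 'effort': array([ 1.24466776e-03, -4.17699945e+01, -2.46404600e+01,  1.89535172e-04,
        5.82377339e-03,  5.78336824e-06]), 'position': array([0.20813876, 0.53553333, 0.23052499]), 'ee_rot': array([-2.46554909e-04,  1.84340548e-01,  9.82862107e-01, -7.61238816e-04]), 'contact_force': array([-0.69720119,  0.13601641,  0.26000201]), 'moment': array([-0.03534749, -0.00486326, -0.03108709]), 'gripper_force': 0.0, 'width': 0.08515520017007183} 0.0187
```

View pics/top0.png

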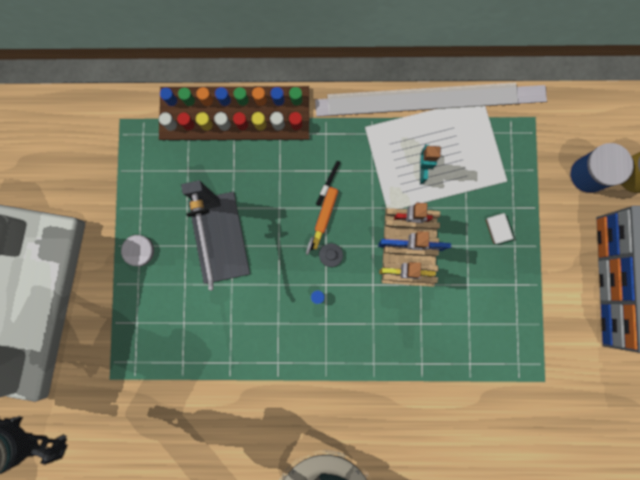

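View pics/side0.png

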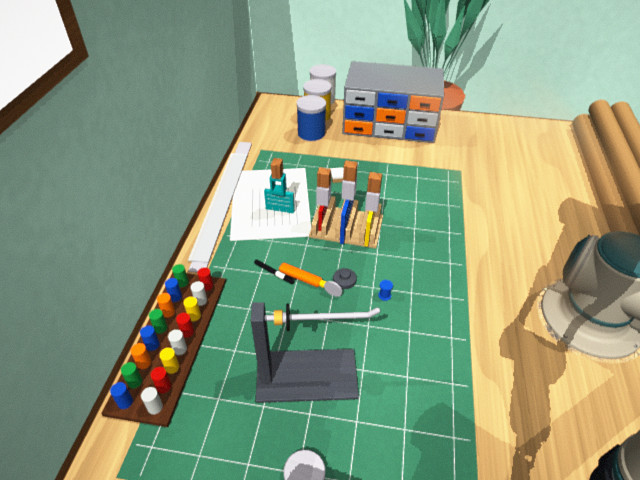

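The top view shows the hook at the left (post at 193,188, free end at 210,285). The rack is at about (410,245), with red at row 215, blue at 241 and yellow at 270. The turquoise look-alike stands on the paper at (430,160), outside the rack. The side view agrees, with handles at (324,180), (349,175) and (374,185), the look-alike at (278,170) and the hook tip at (378,313).

Two objects could be the small template: red in the rack (top 415,213) and turquoise on the paper (430,160). Red in the rack fits the description. I'll check this in an enlarged crop.

```bash
python3 - <<'E'
import cv2,pickle,numpy as np
d=pickle.load(open("d0.pkl","rb"))
t=d["top"]["color"][:,:,::-1];s=d["side"]["color"][:,:,::-1]
a=cv2.resize(t[140:290,370:460],None,fx=4,fy=4,interpolation=cv2.INTER_CUBIC)  #360x600
b=cv2.resize(t[170:300,170:260],None,fx=4,fy=4,interpolation=cv2.INTER_CUBIC) #360x520
b=cv2.copyMakeBorder(b,0,80,0,0,cv2.BORDER_CONSTANT)
cv2.imwrite("pics/c1.png",np.hstack([a,b]))
a=cv2.resize(s[150:250,260:390],None,fx=3,fy=3,interpolation=cv2.INTER_CUBIC)  #390x300
b=cv2.resize(s[295:405,245:385],None,fx=3,fy=3,interpolation=cv2.INTER_CUBIC) #420x330
c=np.zeros((630,420,3),np.uint8)
cv2.imwrite("pics/c2.png",cv2.resize(np.hstack([cv2.copyMakeBorder(a,0,30,0,0,cv2.BORDER_CONSTANT),b])[:, :],None,fx=.98,fy=.98))
E
```

```text
(no output)
```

View pics/c1.png

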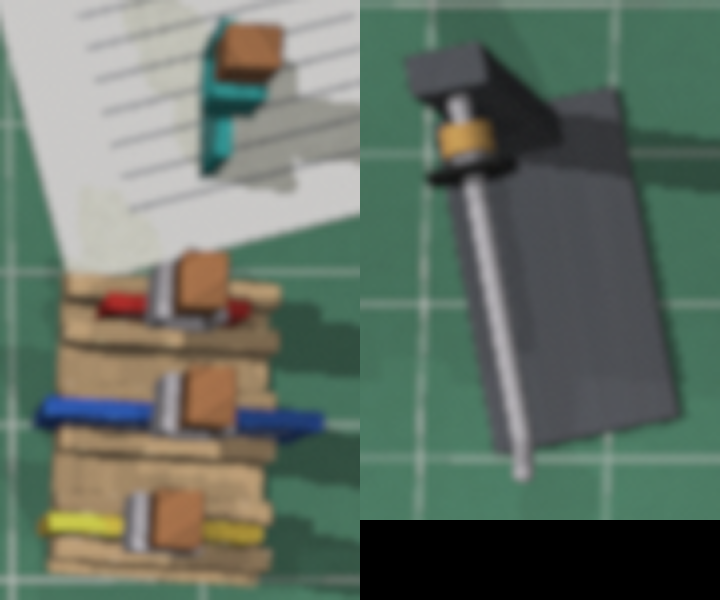

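View pics/c2.png

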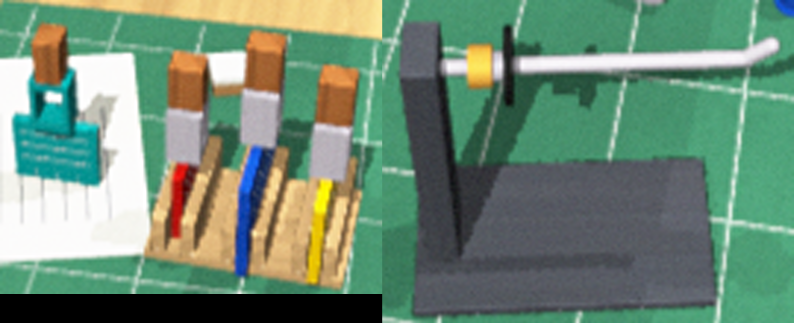

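The first crop shows the handle tops at about red (420.5,210), blue (422,239) and yellow (414,270). The bar runs from (287,214) to (299,280) with its tip at (300,289). In the second crop the turquoise piece stands outside the rack, so the red one in the rack is the small template. Next I'll get metric positions.

```bash
cat > h.py <<'E'
import numpy as np,cv2
def ray(g,u,v,z):
    p=np.linalg.inv(g["mtx"])@[u,v,1];T=g["T"];w=T[:3,:3]@p;o=T[:3,3]
    return (o+w*(z-o[2])/w[2]).round(4)
def proj(g,P):
    T=g["T"];c=T[:3,:3].T@(np.array(P)-T[:3,3]);q=g["mtx"]@c;return (q[:2]/q[2]).round(1)
E
python3 - <<'E'
import pickle
from h import *
d=pickle.load(open("d0.pkl","rb"));g=d["top"];s=d["side"]
hsv=cv2.cvtColor(g["color"],cv2.COLOR_RGB2HSV)
m=cv2.inRange(hsv,(5,110,110),(15,255,255))
for n,(u,v),z in(("L",(422,239),.206),("M",(414,270),.191),("S",(420,210),.176)):
    k=np.zeros_like(m);k[v-12:v+12,u-12:u+12]=m[v-12:v+12,u-12:u+12]
    c=max(cv2.findContours(k,cv2.RETR_EXTERNAL,cv2.CHAIN_APPROX_NONE)[0],key=cv2.contourArea)
    r=cv2.minAreaRect(c);P=ray(g,*r[0],z);print(n,r,P,"side px top",proj(s,P))
    ys,xs=np.nonzero(k);print(ray(g,xs.mean(),ys.mean(),z),len(xs))
# rack/plates directions
for n,lo,hi in(("blue",(105,150,60),(125,255,255)),("yel",(22,120,100),(35,255,255)),("red",(0,150,60),(4,255,255))):
    k=cv2.inRange(hsv,lo,hi);k[:195]=0;k[290:]=0;k[:,:375]=0;k[:,460:]=0
    ys,xs=np.nonzero(k);vx,vy,x0,y0=cv2.fitLine(np.c_[xs,ys].astype(np.float32),cv2.DIST_HUBER,0,.01,.01).ravel()
    a=ray(g,x0-20*vx,y0-20*vy,.1);b=ray(g,x0+20*vx,y0+20*vy,.1);e=a-b;e=e if e[1]>0 else -e
    print(n,len(xs),"yaw deg",np.degrees(np.arctan2(-e[0],e[1])))
# bar
S=hsv[...,1];V=hsv[...,2]
pts=[]
for v in range(216,282):
    u0=287+(v-214)*12/66
    us=np.arange(int(u0)-5,int(u0)+7);w=np.clip((V[v,us].astype(float)-125),0,None)*(S[v,us]<50)
    if w.sum()>0: pts.append((np.dot(w,us)/w.sum(),v))
f=cv2.fitLine(np.array(pts,np.float32),cv2.DIST_HUBER,0,.01,.01).ravel();print(len(pts),f)
for v in (216,280): 
    u=f[2]+(v-f[3])*f[0]/f[1];print(v,u,ray(g,u,v,.202))
A=ray(g,f[2]+(216-f[3])*f[0]/f[1],216,.202);B=ray(g,f[2]+(280-f[3])*f[0]/f[1],280,.202)
print("yaw",np.degrees(np.arctan2(*(A-B)[1::-1])))
print("tip",ray(g,300,288.5,.213)); 
# post top corners crop approx
for p in((405,60),(480,42),(492,82),(418,102)): print("post",ray(g,170+p[0]/4-90-.4,170+p[1]/4-.4,.22))
for p in((496,450),(680,415),(620,90)): print("base",ray(g,170+p[0]/4-90-.4,170+p[1]/4-.4,.01))
E
```

```text
L ((422.0, 238.0), (14.0, 12.0), 90.0) [ 0.5788 -0.1954  0.206 ] side px top [349.2 163.9]
[ 0.579  -0.1959  0.206 ] 176
M ((414.0, 269.0), (14.0, 12.0), 90.0) [ 0.5176 -0.1806  0.191 ] side px top [374.  175.6]
[ 0.5177 -0.1809  0.191 ] 176
S ((423.0, 210.0), (12.0, 16.0), 90.0) [ 0.6397 -0.2029  0.176 ] side px top [324.1 169.5]
[ 0.6392 -0.1988  0.176 ] 160
blue 212 yaw deg -2.981461219982231
yel 192 yaw deg -3.3898658008179123
red 64 yaw deg -2.0383694071199727Traceback (most recent call last):
  File "<stdin>", line 24, in <module>
cv2.error: OpenCV(4.12.0) /io/opencv/modules/imgproc/src/linefit.cpp:618: error: (-215:Assertion failed) npoints2 >= 0 || npoints3 >= 0 in function 'fitLine'
```

```bash
python3 - <<'E'
import pickle
from h import *
d=pickle.load(open("d0.pkl","rb"));g=d["top"];s=d["side"]
hsv=cv2.cvtColor(g["color"],cv2.COLOR_RGB2HSV)
S=hsv[...,1];V=hsv[...,2]
pts=[]
for v in range(217,280):
    u0=197.5+(v-214)*12/66
    us=np.arange(int(u0)-4,int(u0)+6);w=np.clip((V[v,us].astype(float)-120),0,None)
    if w.sum()>0: pts.append((np.dot(w,us)/w.sum(),v))
f=cv2.fitLine(np.array(pts,np.float32),cv2.DIST_HUBER,0,.01,.01).ravel()
A,B=[ray(g,f[2]+(v-f[3])*f[0]/f[1],v,.201) for v in(217,279)]
print(len(pts),A,B,"yaw",np.degrees(np.arctan2(*(A-B)[1::-1])))
print("tip",ray(g,209.7,288.5,.213)); 
for p in((405,60),(480,42),(492,82),(418,102)): print("post",ray(g,80+p[0]/4-.4,170+p[1]/4-.4,.22))
for p in((496,450),(680,415),(620,90)): print("base",ray(g,80+p[0]/4-.4,170+p[1]/4-.4,.01))
# side: tip and bar
print("side bar proj",proj(s,A),proj(s,B))
for n,P in(("spool",ray(g,318,298,.04)),("weight",ray(g,331,255,.026))):print(n,P)
from rig import get_state
from scipy.spatial.transform import Rotation as R
q=get_state()["ee_rot"];print(R.from_quat(np.r_[q[1:],q[0]]).as_matrix().round(3))
E
```

```text
63 [0.6222 0.2564 0.201 ] [0.4967 0.2301 0.201 ] yaw 11.83572786515225
tip [0.4775 0.2265 0.213 ]
post [0.6853 0.2877 0.22  ]
post [0.6943 0.2501 0.22  ]
post [0.674  0.2436 0.22  ]
post [0.6639 0.2806 0.22  ]
base [0.4957 0.2827 0.01  ]
base [0.5161 0.1757 0.01  ]
base [0.7077 0.2139 0.01  ]
side bar proj [291.3 317. ] [364.9 315. ]
spool [0.4594 0.0158 0.04  ]
weight [ 0.5578 -0.0136  0.026 ]
[[-0.932  0.362 -0.001]
 [ 0.362  0.932 -0.001]
 [ 0.    -0.002 -1.   ]]
```

Request:
send_rows(steps=[1, 0, 0, -2.5, -6.1, 1, 0, 0, -2.5, -6.1, 1, 0, 0, -2.5, -6.1, 1, -2.4, -4.2, 0, 0, 1, -2.4, -4.2, 0, 0, 1, -2.4, -4.2, 0, 0, 1, -2.4, -4.2, 0, 0, 1, -2.4, -4.2, 0, 0, 1, -2.4, -4.2, 0, 0, 1, -2.4, -4.2, 0, 0, 1, -2.4, -4.2, 0, 0, 1, -2.4, -4.2, 0, 0], newtons=50)

```text
clock: 1.3
position: [0.4049, 0.1455, 0.3062]
ee_rot: [0.0, 0.026, 1.0, 0.0]
contact_force: [0.1, -0.4, 0.1]
width: 0.0852
gripper_force: 0.0
```

Request:
send_rows(steps=[1, -2.4, -4.2, 0, 0, 1, -2.4, -4.2, 0, 0, 1, -2.4, -4.2, 0, 0, 1, -2.4, -4.2, 0, 0, 1, -2.4, -4.2, 0, 0, 1, -2.4, -4.2, 0, 0, 1, -2.4, -4.2, 0, 0, 1, -2.4, -4.2, 0, 0, 1, 0, 0, 0, 0, 1, 0, 0, 0, 0])

```text
clock: 2.3
position: [0.579, -0.1989, 0.3048]
ee_rot: [-0.001, 0.027, 1.0, 0.001]
contact_force: [0.2, 0.4, -0.1]
width: 0.0854
gripper_force: 0.0
```

Request:
send_rows(steps=[1, 0, 0.3, 3, 0, 1, 0, 0, 3, 0, 1, 0, 0, 3, 0, 1, 0, 0, 2.5, 0, 1, 0, 0, 1.5, 0, 1, 0, 0, 0.4, 0, -1, 0, 0, 0, 0, -1, 0, 0, 0, 0, -1, 0, 0, 0, 0, -1, 0, 0, 0, 0, -1, 0, 0, 0, 0, -1, 0, 0, 0, 0], newtons=50)

```text
clock: 3.5
position: [0.5798, -0.1957, 0.1733]
ee_rot: [0.001, 0.026, 1.0, -0.001]
contact_force: [0.2, -0.7, 3.7]
width: 0.0234
gripper_force: 51.5
```

Request:
send_rows(steps=[-1, 0, 0, -1, 0, -1, 0, 0, -2, 0, -1, 0, 0, -2, 0, -1, 0, 0, -1.6, 0, -1, 0, 0, 0, 0, -1, 0, 0, 0, 0])

```text
clock: 4.1
position: [0.5788, -0.1947, 0.2375]
ee_rot: [-0.001, 0.026, 1.0, 0.0]
contact_force: [-1.0, 0.5, -4.4]
width: 0.0231
gripper_force: 50.6
```

```bash
python3 - <<'E'
from rig import *
import cv2,numpy as np
g=get_image("side");cv2.imwrite("pics/lift.png",cv2.resize(g["color"][100:300,220:440,::-1],None,fx=3,fy=3))
from h import *
P=np.array(get_state()["position"]);print(P,get_state()["contact_force"])
E
```

```text
[ 0.5783947  -0.19457889  0.23688467] [-0.39757137 -0.24858523 -4.80707679]
```

View pics/lift.png

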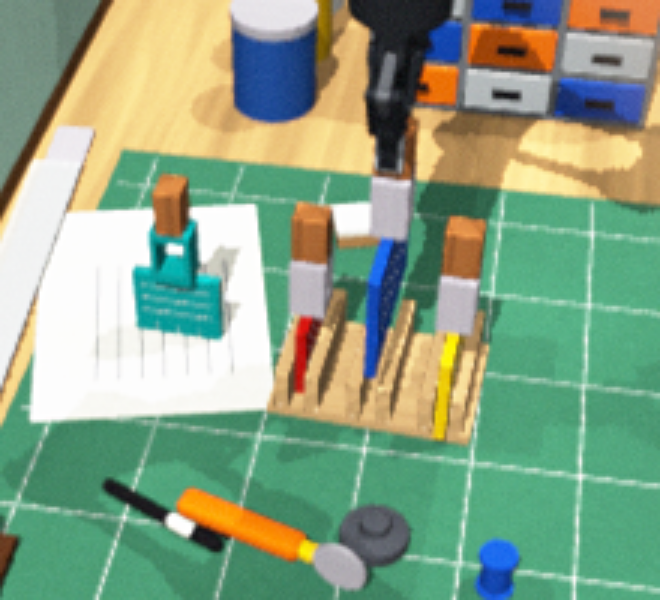

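Blue has been lifted clear. The red and yellow templates and the turquoise look-alike haven't moved. I'll carry it straight +y first to clear yellow's handle, then over to the hook mouth.

Request:
send_rows(steps=[-1, 0, 2, -0.3, 0, -1, 0, 4, 0, 0, -1, 0, 4, 0, 0, -1, 0, 4, 0, 0, -1, 0, 2, 0, 0, -1, 2.3, 3.5, 0, 0, -1, 2.3, 3.5, 0, 0, -1, 2.3, 3.5, 0, 0, -1, 2.3, 3.5, 0, 0, -1, 2.3, 3.5, 0, 0, -1, 2.3, 3.5, 0, 0, -1, 2.3, 3.5, 0, 0])

```text
clock: 5.35
position: [0.4373, 0.2187, 0.24]
ee_rot: [-0.001, 0.026, 1.0, -0.0]
contact_force: [1.2, 0.1, -3.9]
width: 0.0233
gripper_force: 50.8
```

Request:
send_rows(steps=[-1, 0, 0, 0, -4.9, -1, 0, 0, 0, -5, -1, 0, 0, 0, -4.9, -1, 0, 0, 0, 0, -1, 0, 0, 0, 0])

```text
clock: 5.85
position: [0.4387, 0.2175, 0.2404]
ee_rot: [-0.001, -0.102, 0.995, -0.0]
contact_force: [-0.3, 0.2, -4.1]
width: 0.0232
gripper_force: 51.1
```

```bash
cat > st.py <<'E'
from rig import *
from h import *
from scipy.spatial.transform import Rotation as R
s=get_state();q=s["ee_rot"];M=R.from_quat(np.r_[q[1:],q[0]]).as_matrix()
h=np.array([.9787,.2051]);n=np.array([-.2051,.9787]);O=np.array([.566,.2446])
d=s["position"][:2]-O
print("t",round(s["clock"],2),"hook x,y mm",(d@h*1000).round(1),(d@n*1000).round(1),"z",(s["position"][2]*1000).round(1),"yaw",np.degrees(np.arctan2(-M[0,1],M[1,1])).round(2),"F h,n,z",(s["contact_force"][:2]@h).round(1),(s["contact_force"][:2]@n).round(1),s["contact_force"][2].round(1),"w",s["width"])
E
python3 st.py; python3 - <<'E'
from rig import *
import cv2,numpy as np
g=get_image("side");t=get_image("top")
a=cv2.resize(g["color"][230:420,230:450,::-1],None,fx=2,fy=2);b=cv2.resize(t["color"][170:330,150:310,::-1],(380,380))
b=b[:, :350]
cv2.imwrite("pics/thread.png",np.hstack([a,b]))
E
```

```text
t 5.85 hook x,y mm -130.2 -0.5 z 240.4 yaw 11.75 F h,n,z -0.2 0.2 -4.1 w 0.02323139264114666
```

View pics/thread.png

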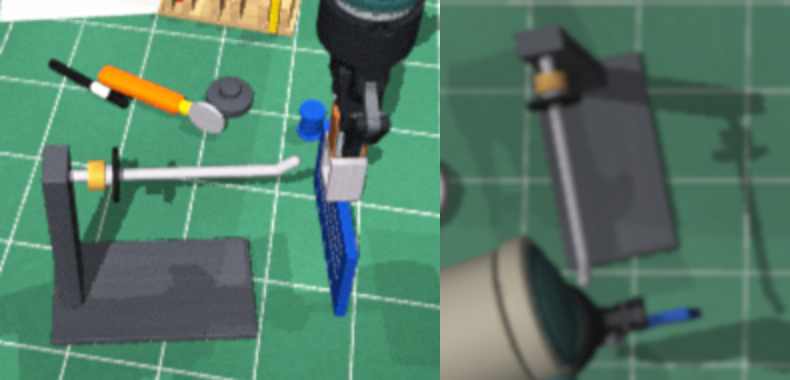

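The template hangs in front of the bar tip (about 297,160 in the crop) and is aligned. I'll thread it slowly.

Request:
send_rows(steps=[-1, -1, 0, 0, 0, -1, -1, 0, 0, 0, -1, -1, 0, 0, 0, -1, -1, 0, 0, 0, -1, 0, 0, 0, 0])

```text
clock: 6.45
position: [0.4807, 0.2262, 0.2411]
ee_rot: [0.001, -0.103, 0.995, 0.0]
contact_force: [0.3, 0.2, -3.8]
width: 0.0235
gripper_force: 51.2
```

```bash
python3 st.py
```

```text
t 6.45 hook x,y mm -87.3 -0.5 z 241.1 yaw 11.82 F h,n,z 0.3 0.1 -3.8 w 0.023454422170070505
```

Request:
send_rows(steps=[-1, -1, 0, 0, 0, -1, -1, 0, 0, 0, -1, -1, 0, 0, 0, -1, -1, 0, 0, 0, -1, -1, 0, 0, 0, -1, -1, 0, 0, 0, -1, 0, 0, 0, 0, -1, 0, 0, 0, 0, -1, 0, 0, 0.5, 0, -1, 0, 0, 0.5, 0, -1, 0, 0, 0.2, 0, -1, 0, 0, 0, 0])

```text
clock: 7.65
position: [0.5365, 0.2381, 0.2287]
ee_rot: [-0.001, -0.103, 0.995, -0.0]
contact_force: [-0.2, 0.3, -3.3]
width: 0.0238
gripper_force: 51.1
```

```bash
python3 st.py
```

```text
t 7.65 hook x,y mm -30.2 -0.4 z 228.7 yaw 11.86 F h,n,z -0.1 0.3 -3.3 w 0.023811504321206333
```

Request:
send_rows(steps=[-1, 0, 0, 0.2, 0, -1, 0, 0, 0.2, 0, -1, 0, 0, 0, 0, -1, 0, 0, 0, 0])

```text
clock: 8.05
position: [0.5372, 0.2382, 0.2253]
ee_rot: [0.0, -0.103, 0.995, 0.0]
contact_force: [-0.7, 0.6, -3.6]
width: 0.0234
gripper_force: 51.1
```

Request:
send_rows(steps=[-1, 0, 0, 0.15, 0, -1, 0, 0, 0, 0])

```text
clock: 8.25
position: [0.5374, 0.2383, 0.2242]
ee_rot: [0.0, -0.103, 0.995, 0.0]
contact_force: [-0.5, 0.4, -2.9]
width: 0.0232
gripper_force: 51.4
```

Request:
send_rows(steps=[-1, 0, 0, 0.1, 0, -1, 0, 0, 0, 0])

```text
clock: 8.45
position: [0.5375, 0.2383, 0.2241]
ee_rot: [0.001, -0.103, 0.995, 0.0]
contact_force: [-1.8, 0.5, 4.0]
width: 0.0234
gripper_force: 52.2
```

Request:
send_rows(steps=[-1, 0, 0, 0.1, 0, -1, 0, 0, 0, 0])

```text
clock: 8.65
position: [0.5375, 0.2383, 0.224]
ee_rot: [0.001, -0.103, 0.995, 0.0]
contact_force: [-2.9, -2.2, 8.8]
width: 0.0236
gripper_force: 53.0
```

Request:
send_rows(steps=[-1, 0, 0, -0.15, 0, -1, -1, 0, 0, 0, -1, -1, 0, 0, 0, -1, -1, 0, 0, 0, -1, -1, 0, 0, 0, -1, -0.8, 0, 0, 0, -1, 0, 0, 0, 0, -1, 0, 0, 0, 0])

```text
clock: 9.45
position: [0.5846, 0.2483, 0.2241]
ee_rot: [0.0, -0.103, 0.995, 0.0]
contact_force: [-2.0, -0.2, 4.7]
width: 0.0237
gripper_force: 52.5
```

```bash
python3 st.py
```

```text
t 9.45 hook x,y mm 18.9 -0.2 z 224.1 yaw 11.85 F h,n,z -2.0 0.2 4.7 w 0.02372491251503537
```

Request:
send_rows(steps=[-1, -0.2, 0, -0.07, 0, -1, -0.2, 0, 0, 0, -1, -0.2, 0, 0, 0, -1, -0.2, 0, 0, 0, -1, 0, 0, 0, 0])

```text
clock: 9.95
position: [0.5914, 0.2496, 0.2241]
ee_rot: [-0.001, -0.103, 0.995, -0.0]
contact_force: [-4.6, -0.6, 5.0]
width: 0.0231
gripper_force: 52.4
```

Request:
send_rows(steps=[-1, -0.2, 0, 0, 0, -1, -0.2, 0, 0, 0, -1, 0, 0, 0, 0])

```text
clock: 10.25
position: [0.5955, 0.2505, 0.224]
ee_rot: [-0.001, -0.103, 0.995, -0.0]
contact_force: [-3.7, -0.3, 4.9]
width: 0.0236
gripper_force: 52.4
```

Request:
send_rows(steps=[-1, -0.2, 0, 0, 0, -1, -0.2, 0, 0, 0, -1, 0, 0, 0, 0])

```text
clock: 10.55
position: [0.5996, 0.2513, 0.2241]
ee_rot: [-0.0, -0.103, 0.995, -0.0]
contact_force: [-4.7, -0.7, 4.7]
width: 0.0234
gripper_force: 52.4
```

Request:
send_rows(steps=[-1, 0, 0, -0.1, 0, -1, -0.2, 0, 0, 0, -1, -0.2, 0, 0, 0, -1, 0, 0, 0, 0])

```text
clock: 10.95
position: [0.6046, 0.2523, 0.2242]
ee_rot: [0.0, -0.103, 0.995, 0.0]
contact_force: [0.6, -0.4, -3.5]
width: 0.0236
gripper_force: 51.4
```

Request:
send_rows(steps=[-1, -0.2, 0, 0, 0, -1, -0.1, 0, 0, 0, -1, 0, 0, 0, 0])

```text
clock: 11.25
position: [0.607, 0.2528, 0.2246]
ee_rot: [0.0, -0.103, 0.995, 0.0]
contact_force: [0.1, 1.2, -3.8]
width: 0.0231
gripper_force: 51.3
```

```bash
python3 st.py
```

```text
t 11.25 hook x,y mm 41.8 -0.4 z 224.6 yaw 11.85 F h,n,z 0.4 1.2 -3.8 w 0.023095920083554794
```

Request:
send_rows(steps=[-1, 0, 0, 0.07, 0, -1, -0.2, 0, 0, 0, -1, 0, 0, 0, 0])

```text
clock: 11.55
position: [0.6089, 0.2533, 0.2243]
ee_rot: [0.0, -0.103, 0.995, 0.0]
contact_force: [-0.5, 0.0, -4.5]
width: 0.023
gripper_force: 51.2
```

Request:
send_rows(steps=[-1, -0.2, 0, 0, 0, -1, 0, 0, 0, 0])

```text
clock: 11.75
position: [0.611, 0.2537, 0.2243]
ee_rot: [0.0, -0.103, 0.995, 0.0]
contact_force: [0.3, 0.3, -3.5]
width: 0.0231
gripper_force: 51.2
```

Request:
send_rows(steps=[-1, -0.2, 0, 0, 0, -1, 0, 0, 0, 0])

```text
clock: 11.95
position: [0.6129, 0.2541, 0.2243]
ee_rot: [0.0, -0.103, 0.995, 0.0]
contact_force: [-0.0, -0.1, -4.4]
width: 0.0232
gripper_force: 51.2
```

Request:
send_rows(steps=[-1, -0.2, 0, 0.05, 0, -1, 0, 0, 0, 0])

```text
clock: 12.15
position: [0.6145, 0.2545, 0.2242]
ee_rot: [-0.0, -0.103, 0.995, 0.0]
contact_force: [-0.5, 0.1, -1.4]
width: 0.0235
gripper_force: 51.5
```

Request:
send_rows(steps=[-1, -0.2, 0, 0, 0, -1, 0, 0, 0, 0])

```text
clock: 12.35
position: [0.616, 0.2548, 0.2241]
ee_rot: [-0.0, -0.103, 0.995, 0.0]
contact_force: [-2.5, -0.6, -0.4]
width: 0.0231
gripper_force: 51.6
```

Request:
send_rows(steps=[-1, -0.2, 0, 0, 0, -1, 0, 0, 0, 0])

```text
clock: 12.55
position: [0.617, 0.255, 0.2241]
ee_rot: [-0.002, -0.103, 0.995, -0.0]
contact_force: [-5.1, -1.5, 1.2]
width: 0.0231
gripper_force: 52.0
```

Request:
send_rows(steps=[-1, -0.2, 0, 0, 0, -1, -0.1, 0, 0, 0, -1, 0, 0, 0, 0])

```text
clock: 12.85
position: [0.618, 0.2553, 0.2242]
ee_rot: [-0.004, -0.103, 0.995, -0.0]
contact_force: [-9.6, -2.6, 3.2]
width: 0.0236
gripper_force: 52.1
```

```bash
python3 st.py
```

```text
t 12.85 hook x,y mm 53.1 -0.2 z 224.2 yaw 11.87 F h,n,z -9.9 -0.6 3.2 w 0.023592910684535614
```

Request:
send_rows(steps=[-1, -0.1, 0, 0, 0, -1, 0, 0, 0, 0, -1, 0, 0, 0, 0, -1, 0, 0, 0, 0, -1, 0, 0, 0, 0, -1, 0, 0, 0, 0, -1, 0, 0, 0, 0, -1, 0, 0, 0, 0])

```text
clock: 13.65
position: [0.6184, 0.2553, 0.2241]
ee_rot: [-0.004, -0.103, 0.995, -0.001]
contact_force: [-10.6, -2.9, 4.4]
width: 0.0233
gripper_force: 52.2
```

Request:
send_rows(steps=[-1, 0.2, 0, 0, 0, -1, 0.2, 0, 0, 0, -1, 0.1, 0, 0, 0, -1, 0, 0, 0, 0])

```text
clock: 14.05
position: [0.617, 0.255, 0.2241]
ee_rot: [-0.0, -0.103, 0.995, 0.0]
contact_force: [-4.5, -1.5, 2.0]
width: 0.0233
gripper_force: 51.8
```

Request:
send_rows(steps=[-1, 0.2, 0, 0, 0, -1, 0, 0, 0, 0, -0.2, 0, 0, 0, 0, 0.2, 0, 0, 0, 0, 0.2, 0, 0, 0, 0, 0.2, 0, 0, 0, 0, 0.2, 0, 0, -1, 0, 0.2, 0, 0, -2, 0, 0.2, 0, 0, -3, 0, 0.2, 0, 0, -3, 0, 0.2, 0, 0, 0, 0])

```text
clock: 15.15
position: [0.6176, 0.2553, 0.32]
ee_rot: [0.005, -0.103, 0.995, 0.001]
contact_force: [0.7, 0.5, -0.2]
width: 0.051
gripper_force: 0.0
```

```bash
python3 st.py; python3 - <<'E'
from rig import *
import cv2,numpy as np
g=get_image("side")
cv2.imwrite("pics/hung1.png",cv2.resize(g["color"][180:430,220:450,::-1],None,fx=2,fy=2))
E
```

```text
t 15.15 hook x,y mm 52.7 -0.1 z 320.0 yaw 11.86 F h,n,z 0.8 0.4 -0.2 w 0.05096123175290877
```

View pics/hung1.png

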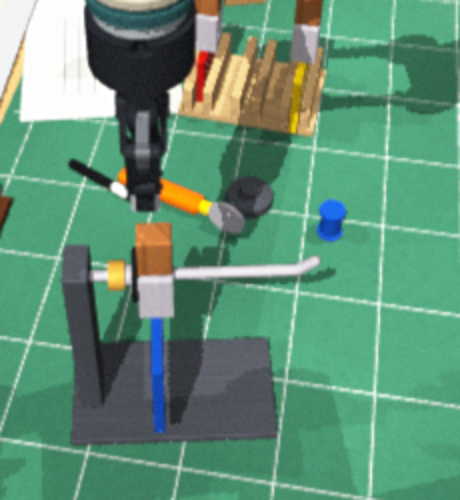

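Request:
send_rows(steps=[0.5, 0, 0, 0, 7.5, 0.5, 0, 0, 0, 7.5, 0.5, 0.77, -4.4, 0, 0, 0.5, 0.77, -4.4, 0, 0, 0.5, 0.77, -4.4, 0, 0, 0.5, 0.77, -4.4, 0, 0, 0.5, 0.77, -4.4, 0, 0, 0.5, 0.77, -4.4, 0, 0, 0.5, 0.77, -4.4, 0, 0, 0.5, 0.77, -4.4, 0, 0, 0.5, 0.77, -4.4, 0, 0, 0.5, 0.77, -4.4, 0, 0])

```text
clock: 16.4
position: [0.5133, -0.1819, 0.313]
ee_rot: [-0.001, 0.027, 1.0, 0.0]
contact_force: [1.3, 0.4, 0.1]
width: 0.0641
gripper_force: 0.0
```

Request:
send_rows(steps=[0.5, 0, 0, 0, 0, 0.5, 0, 0, 0, 0])

```text
clock: 16.6
position: [0.5138, -0.181, 0.3129]
ee_rot: [-0.001, 0.029, 1.0, 0.001]
contact_force: [-0.1, 0.4, -0.2]
width: 0.0641
gripper_force: 0.0
```

```bash
python3 st.py; python3 - <<'E'
from rig import *
s=get_state()["position"];print(s, s-[.5177,-.1807,.158])
E
```

```text
t 16.6 hook x,y mm -138.4 -405.8 z 312.9 yaw -3.29 F h,n,z -0.1 0.4 -0.2 w 0.06412663538175303
[ 0.51382398 -0.18101092  0.31287726] [-0.00387602 -0.00031092  0.15487726]
```

Request:
send_rows(steps=[0.5, -0.4, 0, 3, 0, 0.5, 0, 0, 4, 0, 0.5, 0, 0, 4, 0, 0.5, 0, 0, 2.5, 0, 0.5, 0, 0, 1.5, 0, 0.5, 0, 0, 0.5, 0, -1, 0, 0, 0, 0, -1, 0, 0, 0, 0, -1, 0, 0, 0, 0, -1, 0, 0, 0, 0, -1, 0, 0, 0, 0])

```text
clock: 17.7
position: [0.5193, -0.1811, 0.16]
ee_rot: [0.001, 0.028, 1.0, -0.0]
contact_force: [-0.2, -0.3, 3.5]
width: 0.0235
gripper_force: 51.2
```

```bash
python3 st.py
```

```text
t 17.7 hook x,y mm -133.0 -407.0 z 160.0 yaw -3.16 F h,n,z -0.3 -0.3 3.5 w 0.023481328119835602
```

Request:
send_rows(steps=[-1, 0, 0, -1, 0, -1, 0, 0, -3, 0, -1, 0, 0, -3, 0, -1, 0, 0, -1.3, 0, -1, 0, 0, 0, -7.5, -1, 0, 0, 0, -7.5, -1, 0, 2, 0, 0, -1, 0, 4, 0, 0, -1, 0, 4, 0, 0, -1, 0, 4, 0, 0, -1, 0, 4, 0, 0, -1, 0, 4, 0, 0])

```text
clock: 18.9
position: [0.4713, 0.037, 0.2412]
ee_rot: [-0.001, -0.102, 0.995, 0.001]
contact_force: [0.1, 1.4, -2.2]
width: 0.0232
gripper_force: 50.3
```

Request:
send_rows(steps=[-1, 0, 4, 0, 0, -1, 0, 4, 0, 0, -1, 0, 4, 0, 0, -1, 0, 4, 0, 0, -1, 0, 2.7, 0, 0, -1, 0, 0, 0, 0, -1, 0, 0, 0, 0])

```text
clock: 19.6
position: [0.4334, 0.2181, 0.2412]
ee_rot: [-0.001, -0.104, 0.995, -0.0]
contact_force: [-0.1, -0.7, -2.2]
width: 0.0233
gripper_force: 50.7
```

```bash
python3 st.py
```

```text
t 19.6 hook x,y mm -135.2 1.3 z 241.2 yaw 11.92 F h,n,z -0.3 -0.7 -2.2 w 0.02334749878662012
```

Request:
send_rows(steps=[-1, 0, -0.15, -0.05, 0, -1, -1, 0, 0, 0, -1, -1, 0, 0, 0, -1, -1, 0, 0, 0, -1, -1, 0, 0, 0, -1, -0.7, 0, 0, 0, -1, 0, 0, 0, 0])

```text
clock: 20.3
position: [0.4825, 0.2259, 0.242]
ee_rot: [0.0, -0.103, 0.995, 0.0]
contact_force: [0.7, 0.3, -2.8]
width: 0.0232
gripper_force: 50.7
```

Request:
send_rows(steps=[-1, -1, 0, 0, 0, -1, -1, 0, 0, 0, -1, -1, 0, 0, 0, -1, -1, 0, 0, 0, -1, -1, 0, 0, 0, -1, -1, 0, 0, 0, -1, 0, 0, 0, 0, -1, 0, 0, 0.5, 0, -1, 0, 0, 0.5, 0, -1, 0, 0, 0.3, 0, -1, 0, 0, 0.1, 0, -1, 0, 0, 0, 0])

```text
clock: 21.5
position: [0.5395, 0.2381, 0.2281]
ee_rot: [-0.0, -0.103, 0.995, -0.0]
contact_force: [-1.1, -0.4, -2.9]
width: 0.0231
gripper_force: 50.7
```

```bash
python3 st.py
```

```text
t 21.5 hook x,y mm -27.3 -1.0 z 228.1 yaw 11.86 F h,n,z -1.2 -0.1 -2.9 w 0.02314995846234366
```

Now I'll lower it to rest.

Request:
send_rows(steps=[-1, 0, 0, 0.15, 0, -1, 0, 0, 0, 0])

```text
clock: 21.7
position: [0.5398, 0.2381, 0.2269]
ee_rot: [0.0, -0.103, 0.995, 0.0]
contact_force: [-0.3, -0.8, -2.1]
width: 0.0235
gripper_force: 50.7
```

Request:
send_rows(steps=[-1, 0, 0, 0.1, 0, -1, 0, 0, 0, 0])

```text
clock: 21.9
position: [0.54, 0.2382, 0.226]
ee_rot: [0.0, -0.103, 0.995, 0.0]
contact_force: [0.1, 0.1, -2.6]
width: 0.0232
gripper_force: 51.0
```

Request:
send_rows(steps=[-1, 0, 0, 0.08, 0, -1, 0, 0, 0, 0])

```text
clock: 22.1
position: [0.5401, 0.2382, 0.2259]
ee_rot: [0.001, -0.103, 0.995, 0.0]
contact_force: [-1.1, -0.2, 3.5]
width: 0.0234
gripper_force: 51.6
```

Request:
send_rows(steps=[-1, 0, 0, -0.06, 0, -1, -0.8, 0, 0, 0, -1, -1, 0, 0, 0, -1, -1, 0, 0, 0, -1, -0.8, 0, 0, 0, -1, -0.2, 0, 0, 0, -1, 0, 0, 0, 0])

```text
clock: 22.8
position: [0.5781, 0.2462, 0.2259]
ee_rot: [0.0, -0.103, 0.995, 0.0]
contact_force: [-3.0, -0.6, 4.7]
width: 0.0233
gripper_force: 52.0
```

Request:
send_rows(steps=[-1, -0.2, 0, 0, 0, -1, -0.2, 0, 0, 0, -1, 0, 0, 0, 0])

```text
clock: 23.1
position: [0.5815, 0.2469, 0.2259]
ee_rot: [-0.0, -0.103, 0.995, 0.0]
contact_force: [-4.6, -0.8, 5.9]
width: 0.0235
gripper_force: 51.9
```

Request:
send_rows(steps=[-1, -0.2, 0, 0, 0, -1, -0.1, 0, 0, 0, -1, 0, 0, 0, 0])

```text
clock: 23.4
position: [0.5842, 0.2475, 0.2259]
ee_rot: [-0.0, -0.103, 0.995, 0.0]
contact_force: [-3.5, -1.0, 5.7]
width: 0.0232
gripper_force: 51.8
```

```bash
python3 st.py
```

```text
t 23.4 hook x,y mm 18.4 -0.9 z 225.9 yaw 11.86 F h,n,z -3.7 -0.3 5.7 w 0.023190040973613317
```

Request:
send_rows(steps=[-1, 0, 0, -0.1, 0, -1, -0.2, 0, 0, 0, -1, 0, 0, 0, 0])

```text
clock: 23.7
position: [0.5867, 0.2479, 0.226]
ee_rot: [0.0, -0.103, 0.995, 0.0]
contact_force: [-0.3, 0.7, -2.1]
width: 0.023
gripper_force: 51.1
```

Request:
send_rows(steps=[-1, -0.2, 0, 0, 0, -1, 0, 0, 0, 0])

```text
clock: 23.9
position: [0.587, 0.248, 0.226]
ee_rot: [-0.001, -0.103, 0.995, -0.0]
contact_force: [-3.3, -1.0, -0.9]
width: 0.0235
gripper_force: 51.1
```

Request:
send_rows(steps=[-1, -0.2, 0, 0, 0, -1, 0, 0, 0, 0])

```text
clock: 24.1
position: [0.588, 0.2482, 0.226]
ee_rot: [-0.002, -0.103, 0.995, -0.0]
contact_force: [-6.2, -1.9, -0.1]
width: 0.0231
gripper_force: 51.2
```

```bash
python3 st.py
```

```text
t 24.1 hook x,y mm 22.2 -1.0 z 226.0 yaw 11.86 F h,n,z -6.4 -0.5 -0.1 w 0.023059766301292008
```

Request:
send_rows(steps=[-1, -0.2, 0, 0, 0, -1, -0.1, 0, 0, 0, -1, 0, 0, 0, 0, -1, 0, 0, 0, 0])

```text
clock: 24.5
position: [0.5891, 0.2484, 0.2261]
ee_rot: [-0.004, -0.103, 0.995, -0.001]
contact_force: [-9.6, -2.1, 1.9]
width: 0.0234
gripper_force: 51.4
```

Request:
send_rows(steps=[-1, -0.05, 0, 0, 0, -1, 0, 0, 0, 0, -1, 0, 0, 0, 0, -1, 0, 0, 0, 0, -1, 0, 0, 0, 0, -1, 0, 0, 0, 0])

```text
clock: 25.1
position: [0.5892, 0.2485, 0.2261]
ee_rot: [-0.004, -0.103, 0.995, -0.001]
contact_force: [-9.9, -2.4, 2.6]
width: 0.0235
gripper_force: 51.4
```

Request:
send_rows(steps=[-1, 0.2, 0, 0, 0, -1, 0.2, 0, 0, 0, -1, 0.15, 0, 0, 0, -1, 0, 0, 0, 0])

```text
clock: 25.5
position: [0.5878, 0.2481, 0.2261]
ee_rot: [-0.0, -0.103, 0.995, -0.0]
contact_force: [-2.7, 0.3, -3.8]
width: 0.0233
gripper_force: 50.6
```

Request:
send_rows(steps=[-1, 0.1, 0, 0.06, 0, -1, 0, 0, 0, 0, -0.2, 0, 0, 0, 0, 0.2, 0, 0, 0, 0, 0.2, 0, 0, 0, 0, 0.2, 0, 0, 0, 0, 0.2, 0, 0, -1, 0, 0.2, 0, 0, -2, 0, 0.2, 0, 0, -3, 0, 0.2, 0, 0, -3, 0, 0.2, 0, 0, 0, 0])

```text
clock: 26.6
position: [0.589, 0.2487, 0.3221]
ee_rot: [0.005, -0.103, 0.995, 0.001]
contact_force: [-0.2, -0.3, 0.1]
width: 0.0511
gripper_force: 0.0
```

```bash
python3 st.py; python3 - <<'E'
from rig import *
import cv2,numpy as np
g=get_image("side")
cv2.imwrite("pics/hung2.png",cv2.resize(g["color"][130:430,220:450,::-1],None,fx=2,fy=2))
E
```

```text
t 26.6 hook x,y mm 23.4 -0.7 z 322.1 yaw 11.86 F h,n,z -0.3 -0.3 0.1 w 0.05105390961114787
```

View pics/hung2.png

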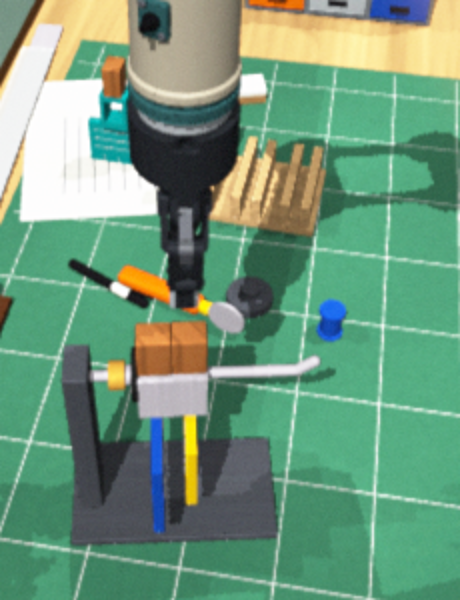

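Request:
send_rows(steps=[0.5, 0, 0, 0, 7.5, 0.5, 0, 0, 0, 7.5, 0.5, -0.74, -4.45, 0, 0, 0.5, -0.74, -4.45, 0, 0, 0.5, -0.74, -4.45, 0, 0, 0.5, -0.74, -4.45, 0, 0, 0.5, -0.74, -4.45, 0, 0, 0.5, -0.74, -4.45, 0, 0, 0.5, -0.74, -4.45, 0, 0, 0.5, -0.74, -4.45, 0, 0, 0.5, -0.74, -4.45, 0, 0, 0.5, -0.74, -4.45, 0, 0])

```text
clock: 27.85
position: [0.6358, -0.202, 0.315]
ee_rot: [-0.001, 0.027, 1.0, 0.0]
contact_force: [0.7, 0.3, 0.7]
width: 0.0638
gripper_force: 0.0
```

Request:
send_rows(steps=[0.5, 0, 0, 0, 0, 0.5, 0, 0, 0, 0])

```text
clock: 28.05
position: [0.6358, -0.2014, 0.3144]
ee_rot: [-0.001, 0.029, 1.0, 0.001]
contact_force: [0.3, 0.7, -0.7]
width: 0.0639
gripper_force: 0.0
```

Request:
send_rows(steps=[0.5, -0.3, 0, 4, 0, 0.5, 0, 0, 4, 0, 0.5, 0, 0, 4, 0, 0.5, 0, 0, 3, 0, 0.5, 0, 0, 1.6, 0, 0.5, 0, 0, 0.5, 0, -1, 0, 0, 0, 0, -1, 0, 0, 0, 0, -1, 0, 0, 0, 0, -1, 0, 0, 0, 0, -1, 0, 0, 0, 0])

```text
clock: 29.15
position: [0.6402, -0.2005, 0.1466]
ee_rot: [0.001, 0.028, 1.0, -0.0]
contact_force: [-0.7, 2.0, 5.0]
width: 0.0231
gripper_force: 54.4
```

```bash
python3 st.py
```

```text
t 29.15 hook x,y mm -18.7 -450.9 z 146.6 yaw -3.15 F h,n,z -0.2 2.1 5.0 w 0.02313697314343696
```

Request:
send_rows(steps=[-1, 0, 0, -1, 0, -1, 0, 0, -3, 0, -1, 0, 0, -3.5, 0, -1, 0, 0, -2.4, 0, -1, 0, 0, 0, -7.5, -1, 0, 0, 0, -7.5, -1, 0.8, 2, 0, 0, -1, 1.5, 4, 0, 0, -1, 1.5, 4, 0, 0, -1, 1.5, 4, 0, 0, -1, 1.5, 4, 0, 0, -1, 1.5, 4, 0, 0])

```text
clock: 30.35
position: [0.5115, -0.0013, 0.2441]
ee_rot: [-0.0, -0.103, 0.995, -0.0]
contact_force: [0.1, -0.2, -1.5]
width: 0.0234
gripper_force: 53.5
```

Request:
send_rows(steps=[-1, 1.5, 4, 0, 0, -1, 1.6, 4, 0, 0, -1, 0, 4, 0, 0, -1, 0, 4, 0, 0, -1, 0, 4, 0, 0, -1, 0, 3, 0, 0, -1, 0, 0, 0, 0, -1, 0, 0, 0, 0])

```text
clock: 31.15
position: [0.435, 0.2164, 0.2441]
ee_rot: [-0.0, -0.104, 0.995, -0.001]
contact_force: [-1.2, -0.4, -1.8]
width: 0.0236
gripper_force: 53.5
```

```bash
python3 st.py
```

```text
t 31.15 hook x,y mm -134.0 -0.7 z 244.1 yaw 11.95 F h,n,z -1.2 -0.2 -1.8 w 0.023586551057812134
```

Request:
send_rows(steps=[-1, 0, 0, 0.08, 0, -1, -1, 0, 0, 0, -1, -1, 0, 0, 0, -1, -1, 0, 0, 0, -1, -1, 0, 0, 0, -1, -0.7, 0, 0, 0, -1, 0, 0, 0, 0])

```text
clock: 31.85
position: [0.4827, 0.2262, 0.2429]
ee_rot: [0.0, -0.103, 0.995, 0.0]
contact_force: [-0.1, -0.7, -2.1]
width: 0.0231
gripper_force: 53.4
```

Request:
send_rows(steps=[-1, -1, 0, 0, 0, -1, -1, 0, 0, 0, -1, -1, 0, 0, 0, -1, -1, 0, 0, 0, -1, -0.5, 0, 0, 0, -1, 0, 0, 0, 0, -1, 0, 0, 0, 0, -1, 0, 0, 0.5, 0, -1, 0, 0, 0.5, 0, -1, 0, 0, 0.3, 0, -1, 0, 0, 0.1, 0, -1, 0, 0, 0, 0])

```text
clock: 33.05
position: [0.5251, 0.2353, 0.2289]
ee_rot: [-0.0, -0.103, 0.995, -0.0]
contact_force: [-0.2, -0.4, -1.4]
width: 0.023
gripper_force: 53.4
```

```bash
python3 st.py
```

```text
t 33.05 hook x,y mm -41.9 -0.7 z 228.9 yaw 11.86 F h,n,z -0.3 -0.4 -1.4 w 0.023016573303888444
```

Request:
send_rows(steps=[-1, 0, 0, 0.12, 0, -1, 0, 0, 0, 0])

```text
clock: 33.25
position: [0.5254, 0.2353, 0.228]
ee_rot: [0.0, -0.103, 0.995, 0.0]
contact_force: [0.4, -0.7, -1.4]
width: 0.0236
gripper_force: 53.4
```

Request:
send_rows(steps=[-1, 0, 0, 0.05, 0, -1, 0, 0, 0, 0])

```text
clock: 33.45
position: [0.5254, 0.2353, 0.2275]
ee_rot: [0.0, -0.103, 0.995, 0.0]
contact_force: [0.1, -0.3, -1.8]
width: 0.0232
gripper_force: 53.4
```

Request:
send_rows(steps=[-1, 0, 0, 0.05, 0, -1, -0.8, 0, 0, 0, -1, -1, 0, 0, 0, -1, -0.6, 0, 0, 0, -1, -0.2, 0, 0, 0, -1, 0, 0, 0, 0])

```text
clock: 34.05
position: [0.5514, 0.2408, 0.2273]
ee_rot: [0.0, -0.103, 0.995, 0.0]
contact_force: [-1.4, -0.4, 3.0]
width: 0.0233
gripper_force: 54.2
```

Request:
send_rows(steps=[-1, -0.2, 0, 0, 0, -1, -0.2, 0, 0, 0, -1, 0, 0, 0, 0])

```text
clock: 34.35
position: [0.5546, 0.2415, 0.2273]
ee_rot: [-0.0, -0.103, 0.995, 0.0]
contact_force: [-2.9, -0.1, 3.8]
width: 0.0232
gripper_force: 54.3
```

```bash
python3 st.py
```

```text
t 34.35 hook x,y mm -11.8 -0.7 z 227.3 yaw 11.86 F h,n,z -2.9 0.5 3.8 w 0.023196981582319497
```

Request:
send_rows(steps=[-1, -0.2, 0, -0.07, 0, -1, 0, 0, 0, 0])

```text
clock: 34.55
position: [0.555, 0.2416, 0.2274]
ee_rot: [-0.002, -0.103, 0.995, -0.0]
contact_force: [-6.6, -2.3, 3.2]
width: 0.0229
gripper_force: 54.2
```

Request:
send_rows(steps=[-1, -0.2, 0, 0, 0, -1, 0, 0, 0, 0])

```text
clock: 34.75
position: [0.5552, 0.2417, 0.2273]
ee_rot: [-0.004, -0.103, 0.995, -0.0]
contact_force: [-8.6, -2.2, 5.3]
width: 0.0235
gripper_force: 54.6
```

Request:
send_rows(steps=[-1, -0.2, 0, 0, 0, -1, 0, 0, 0, 0])

```text
clock: 34.95
position: [0.5561, 0.2419, 0.2274]
ee_rot: [-0.005, -0.103, 0.995, -0.001]
contact_force: [-10.4, -2.2, 7.4]
width: 0.0233
gripper_force: 54.8
```

Request:
send_rows(steps=[-1, -0.15, 0, -0.1, 0, -1, 0, 0, 0, 0, -1, 0, 0, 0, 0])

```text
clock: 35.25
position: [0.557, 0.242, 0.2275]
ee_rot: [-0.006, -0.103, 0.995, -0.001]
contact_force: [-11.7, -3.3, 4.1]
width: 0.0231
gripper_force: 54.2
```

Request:
send_rows(steps=[-1, 0, 0, 0, 0, -1, 0, 0, 0, 0, -1, 0, 0, 0, 0, -1, 0, 0, 0, 0, -1, 0, 0, 0, 0, -1, 0, 0, 0, 0])

```text
clock: 35.85
position: [0.557, 0.242, 0.2274]
ee_rot: [-0.006, -0.103, 0.995, -0.001]
contact_force: [-12.0, -2.3, 4.6]
width: 0.0235
gripper_force: 54.2
```

Request:
send_rows(steps=[-1, 0.2, 0, 0, 0, -1, 0.2, 0, 0, 0, -1, 0.2, 0, 0, 0, -1, 0, 0, 0, 0])

```text
clock: 36.25
position: [0.5559, 0.2417, 0.2279]
ee_rot: [-0.0, -0.103, 0.995, -0.0]
contact_force: [-2.6, -1.1, -2.9]
width: 0.023
gripper_force: 53.4
```

Request:
send_rows(steps=[-1, 0.1, 0, 0.06, 0, -1, 0, 0, 0, 0, -0.2, 0, 0, 0, 0, 0.2, 0, 0, 0, 0, 0.2, 0, 0, 0, 0, 0.2, 0, 0, 0, 0, 0.2, 0, 0, -1, 0, 0.2, 0, 0, -2, 0, 0.2, 0, 0, -3, 0, 0.2, 0, 0, -4, 0, 0.2, 0, 0, 0, 0, 0.2, 0, 0, 0, 0])

```text
clock: 37.45
position: [0.5557, 0.2418, 0.33]
ee_rot: [0.002, -0.103, 0.995, 0.0]
contact_force: [-0.3, 0.2, 0.5]
width: 0.0514
gripper_force: 0.0
```

```bash
python3 st.py; python3 - <<'E'
from rig import *
import cv2,numpy as np
g=get_image("side")
cv2.imwrite("pics/hung3.png",cv2.resize(g["color"][130:430,220:450,::-1],None,fx=2,fy=2))
E
```

```text
t 37.45 hook x,y mm -10.6 -0.6 z 330.0 yaw 11.86 F h,n,z -0.3 0.2 0.5 w 0.051424400255395214
```

View pics/hung3.png

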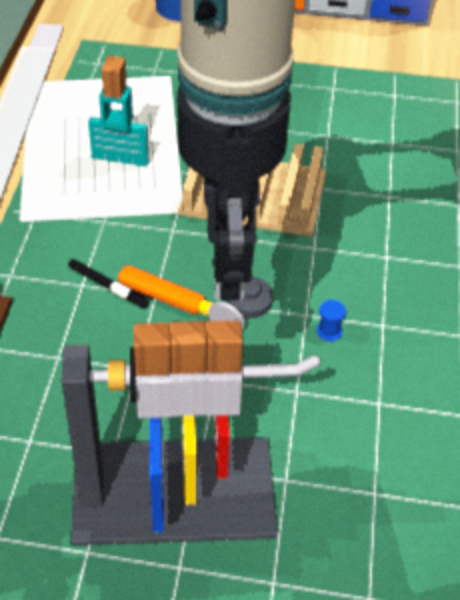

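All three templates hang close together on the bar (handles at about 135–240, 345 in the crop), and the hand is above and clear of them.

```bash
python3 -c "from rig import *;print(sign_off())"
```

```text
the job is handed in; nothing more can be done
None
```

The blue, yellow and red templates hang close together on the hook, each pressed home at about 10–12 N; the hand is clear, and the job was handed in at about 37 s with no verdict returned.

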